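Gauge a blind mortise and fit the tenon that suits it

TASK

The leg blank wedged on the assembly board has a blind mortise of unknown depth. Take the depth gauge from its stand, press it down into the mortise until the rod bottoms, and put the gauge back in its stand. Then choose from the rack a loose tenon that will stand 20 to 40 mm proud of the leg when bottomed, set it all the way down in the mortise and let go, leaving the other two in the rack.

Things in the scene. Friction and masses are not known exactly. Their poses are not given: they have to be found in the camera images.
- leg: Leg blank of brown wood, 95 x 240 x 95 mm, lying along its y axis on a 12 mm plywood board (190 x 300 mm), wedged between a fence and a cleat; all fixed. Origin: under the centre of the board; z up. The leg's top face is 107 mm above the origin.
- mortise (a point): Centre of the mortise's mouth, in the leg's top face (45 mm along +y from the middle of the leg). Axes as the leg's: z up; the opening is 21 mm along x and 39 mm along y, with square edges. Straight walls, flat bottom; its depth is different each time, between 32 and 83 mm.
- gauge_stand: Fixed dark wooden block, 80 x 80 x 40 mm, holding the depth gauge upright. Origin: centre of its underside.
- stand_hole (a point): Centre of the mouth of the stand's round hole, in its top face, 40 mm above the work surface: 13 mm diameter, 28 mm deep. The gauge's rod stands in it on the bottom.
- gauge: Depth gauge, 178 mm long, 130 g, standing upright in its stand: steel rod of 10 mm diameter with dark rings every 10 mm, and on top a pale round wooden handle, 25 mm diameter, from 127 to 178 mm above the tip. Origin: the rod's tip; z along the rod, up toward the handle. A square brass collar rides on the rod below the handle.
- collar (a joint): Position of the gauge's sliding collar (brass, 46 x 46 x 12 mm, with a thumbscrew at one side): distance in m from the rod's tip to the collar's underside. It is stopped by the face of the work, slides up the rod as the rod goes down (about 0.8 N) and stays where it was pushed, so that it then reads the depth reached. Starts at about 0.03, just above the stand; can reach 0.100.
- rack: Fixed pale wooden rack, 210 x 78 x 36 mm, with three upright slots (39 mm along x, 21 mm along y) 66 mm apart along its x axis, 24 mm deep. Origin: centre of its underside.
- tenon_short: Shortest loose tenon: dark wooden slip of 70 mm length, section 36 mm (x) by 18 mm (y), its lower end tapered to 28 by 10 mm over the last 6 mm, 50 g. Stands on end in one of the rack's three slots (which one varies). Origin: centre of its lower end; z along its length, upward as it stands.
- tenon_medium: Middle loose tenon: dark wooden slip of 88 mm length, section 36 mm (x) by 18 mm (y), its lower end tapered to 28 by 10 mm over the last 6 mm, 50 g. Stands on end in one of the rack's three slots (which one varies). Origin: centre of its lower end; z along its length, upward as it stands.
- tenon_long: Longest loose tenon: dark wooden slip of 106 mm length, section 36 mm (x) by 18 mm (y), its lower end tapered to 28 by 10 mm over the last 6 mm, 50 g. Stands on end in one of the rack's three slots (which one varies). Origin: centre of its lower end; z along its length, upward as it stands.
- tenon_short_top (a point): Centre of the upper end of the short tenon, 70 mm along its z from its origin.
- tenon_medium_top (a point): Centre of the upper end of the medium tenon, 88 mm along its z from its origin.
- tenon_long_top (a point): Centre of the upper end of the long tenon, 106 mm along its z from its origin.
Mind the look-alikes: they are no part of the job. What is shaped like the tenon_long but green is not meant.

How it is judged:
On the way, in this order (a step that is already met when the one before it is completed fails the run):
1. the gauge is pressed upright on the bottom of the mortise (tip over 28 mm down, within 18 mm of the centre, tilt under 0.15 rad, over 2 N between gauge and leg) (horizontal distance between gauge and mortise below 0.018 m and z of gauge in the frame of mortise below -0.028 m and angle between gauge's own z axis and vertical below 0.15 rad and contact force between gauge and leg above 2 N), for 0.1 s.
2. the gauge is back in its stand and released (horizontal distance between gauge and stand_hole below 0.006 m and z of gauge in the frame of stand_hole below -0.02 m and angle between gauge's own z axis and vertical below 0.2 rad and contact force between the fingers and gauge below 0.1 N), for 0.2 s.
3. the suitable tenon stands in the mortise, bottomed and released, 20 to 40 mm proud (((horizontal distance between tenon_short_top and mortise below 0.009 m and z of tenon_short_top in the frame of mortise between 0.019 and 0.041 m and angle between tenon_short's own z axis and vertical below 0.08 rad and contact force between the fingers and tenon_short below 0.1 N and linear speed of tenon_short below 0.02 m/s) or (horizontal distance between tenon_medium_top and mortise below 0.009 m and z of tenon_medium_top in the frame of mortise between 0.019 and 0.041 m and angle between tenon_medium's own z axis and vertical below 0.08 rad and contact force between the fingers and tenon_medium below 0.1 N and linear speed of tenon_medium below 0.02 m/s) or (horizontal distance between tenon_long_top and mortise below 0.009 m and z of tenon_long_top in the frame of mortise between 0.019 and 0.041 m and angle between tenon_long's own z axis and vertical below 0.08 rad and contact force between the fingers and tenon_long below 0.1 N and linear speed of tenon_long below 0.02 m/s))), for 0.2 s.
At the end, for the whole second after the job is handed in: One tenon stands upright, at rest and released in the mortise (0.08 rad, 9 mm at its top), its top 20 to 40 mm (1 mm grace) above the leg's face; the other two are in the rack within 15 mm of their start; the gauge is upright in its stand's hole (over 20 mm down, 0.2 rad), released (all of step 2 and ((horizontal distance between tenon_short_top and mortise below 0.009 m and z of tenon_short_top in the frame of mortise between 0.019 and 0.041 m and angle between tenon_short's own z axis and vertical below 0.08 rad and contact force between the fingers and tenon_short below 0.1 N and linear speed of tenon_short below 0.02 m/s and distance of each of tenon_medium, tenon_long from where it was at the start of the episode below 0.015 m) or (horizontal distance between tenon_medium_top and mortise below 0.009 m and z of tenon_medium_top in the frame of mortise between 0.019 and 0.041 m and angle between tenon_medium's own z axis and vertical below 0.08 rad and contact force between the fingers and tenon_medium below 0.1 N and linear speed of tenon_medium below 0.02 m/s and distance of each of tenon_short, tenon_long from where it was at the start of the episode below 0.015 m) or (horizontal distance between tenon_long_top and mortise below 0.009 m and z of tenon_long_top in the frame of mortise between 0.019 and 0.041 m and angle between tenon_long's own z axis and vertical below 0.08 rad and contact force between the fingers and tenon_long below 0.1 N and linear speed of tenon_long below 0.02 m/s and distance of each of tenon_short, tenon_medium from where it was at the start of the episode below 0.015 m))); the robot touches nothing.
It also fails if it takes over 66 s, if anything falls off the work surface, if the arm or the gripper's body presses on something with over 40 N, if the wrist force passes 120 N, or if a joint passes its speed limit or range.

ROBOT

A 7-joint arm with a two-finger parallel gripper is mounted at the origin on a cart in front of the work surface, level with it; the furniture and walls round the work are solid. World frame = base frame: x ahead of the robot, y to its left, z up, the work surface at z = 0. Lengths are in m, angles in rad, forces in N, time in s.
With the tool pointing down it reaches from about 0.4 to 0.85 m from the base axis. Payload 4.5 kg.
Tool frame: the origin (TCP) lies midway between the tips of the shut fingers; the grasp point (between the pads) lies 19 mm behind it; z points along the fingers, y is the line along which they close (so a half turn about z gives the same grasp; the last joint's range is limited). The gripper opens to 85 mm and grips with 20 to 120 N. Pads are 22 mm wide; open, the fingers measure 114 mm over their backs; the gripper's body (76 mm by 85 mm) begins 54 mm behind the grasp point. The pads swing forward as they close: fully open they stand 13 mm farther back than shut.
Start: joints at [-1.212, 0.689, -0.195, 1.565, 0.157, 0.902, -0.215], TCP at [0.199, 0.592, 0.231] pointing down, gripper open.
Joint ranges: [-3.01, 3.01], [-0.46, 2.08], [-1.47, 1.51], [0.13, 2.56], [-1, 4.14], [0.04, 2.09], [-2.66, 2.66]. Speed limits (rad/s): [2.57, 2.57, 3.14, 3.14, 3.14, 3.14, 3.14].

INTERFACE

Orientations are given as a unit quaternion [w, x, y, z].
In Python, from bench import robot, gripper_to, eyes, nets gives the robot as it stands. Calls block until the motion is done:
- robot.move_pose(position, orientation): joint-space move of the TCP to a pose.
- robot.servo_line(position, rot=None, vel=0.15, stop_force=None): straight line of the TCP; rot=None keeps the orientation; vel is the mean speed in m/s. With stop_force (N) it stops when the force on the tool has changed by that much, and returns True; else False.
- robot.move_j(angles): joint-space move.
- gripper_to(opening): finger opening in m; the grip force is fixed at half the most; returns when the fingers have stopped.
- robot.sleep(seconds).
- robot.inverse_kinematics(position, orientation): joint angles nearest the present ones, or None.
- robot.sense(): the state.
- eyes.capture(name): name is "scene" or "top" or "wrist"; returns (picture, depth): 400x640x3 uint8, red, green, blue; 400x640 float32, m along the optical axis (not along the pixel's ray), 0 where there is no reading.
- eyes.camera_params(name): a dict with "vfov" (degrees; the focal length in pixels is half the picture's height over the tangent of half this angle, whatever the lens; pixels are square), "cx", "cy" (the principal point, pixels), "rvec" (rotation vector, rad) and "tvec" (3), from world to camera coordinates, as OpenCV has them. Camera axes: x right, y down, z forward; pixel columns grow to the right and rows downward; lengths in m; the calibration is good to about 2 mm. A picture is of the moment at which its call begins: read the wrist's pose just before it. camera_params takes no time and is no camera call; for the wrist camera it gives the pose at the moment of the call.
A pose or a line that the arm cannot do raises robot.PlanningError and nothing moves.
- robot.sign_off(): hands the job in; it is judged then, once.
Trained networks look in the newest picture that a camera, given by its name, has taken for a name from the list of things; names that differ only in an ending like _2 or _b are one class to them, and where a whole thing is asked for, a point or a joint stands for the part that bears it (a point fixed in the world has none). Each returns a list of dicts, best first, with "confidence" (0 to 1); they miss things now and then, are a little off and sometimes report something else, mostly with a low value. They report only what shows in the picture. A call takes as long as a camera call. They do not tell look-alikes from the thing itself.
- nets.silhouettes(label, camera): "pixels" (400x640 bool, what is visible of it) and "uv" ([column, row] in pixels, amid what is visible of it).
The state is a dict: "time_s": time; "joints": joint angles; "dq": joint speeds; "effort": joint torques, N m; "ee_pos": TCP position; "ee_rot": TCP orientation; "wrist_force": force on the tool from outside, world axes, zero at the start; "wrist_torque": the same for the moment, N m; "grip_width": finger opening in m; "grasp_force": force on a finger pad.
Only numpy, scipy, OpenCV 4.12 (cv2) and the standard library are available. Lean on these libraries where they do the work, as an engineer would, in place of code of your own. Each camera call takes 0.05 s, during which the arm holds its last target. There are 200 camera calls.

## Working session

There is one attempt and no reset: what is moved stays moved. The work goes in short steps, each a Python script; the robot and the scene stay as the last script left them, time stands still between calls to the robot, and variables do not carry over. Pictures are saved under pics/ and viewed, at most 10 in all, crops included, and the job is handed in when it is done.

```bash
ls; mkdir -p pics; cat > h.py <<'E'
import numpy as np, cv2
from bench import robot, gripper_to, eyes, nets
def cap(name):
    p=eyes.camera_params(name); im,d=eyes.capture(name); return im,d,p
def cloud(d,p):
    f=200/np.tan(np.radians(p["vfov"])/2)
    v,u=np.mgrid[:400,:640]
    c=np.stack([(u-p["cx"])/f*d,(v-p["cy"])/f*d,d],-1)
    R=cv2.Rodrigues(np.array(p["rvec"],float))[0]
    return (c-np.array(p["tvec"]).ravel())@R
def save(n,im): cv2.imwrite(f"pics/{n}.png",im[:,:,::-1])
E
python3 - <<'E'
from h import *
for n in("top","scene"):
    im,d,p=cap(n); save(n,im); np.savez(n,im=im,d=d,X=cloud(d,p)); print(n,p)
s=robot.sense(); print(s)
E
```

```text
pics
top {'vfov': 56.45847070193372, 'cx': 321.4855571598748, 'cy': 203.3446146988881, 'rvec': array([ 2.17189047, -2.18120039,  0.09653734]), 'tvec': array([0.03682797, 0.54595749, 1.08691266])}
scene {'vfov': 44.20340598353168, 'cx': 322.89325989663377, 'cy': 200.53771930799542, 'rvec': array([ 1.96998667, -0.66827664,  0.41314054]), 'tvec': array([-0.40886279,  0.27283147,  1.05223589])}
{'time_s': 0.1, 'joints': array([-1.21219342,  0.68990691, -0.19451153,  1.56623743,  0.15727631,
        0.90247113, -0.21508851]), 'dq': array([-0.00080863, -0.00055548,  0.00127074, -0.00149024, -0.00174586,
        0.00031348,  0.00119888]), 'effort': array([-3.55447395e-03, -5.40609598e+01, -1.27174079e+00, -1.58987403e+01,
        9.31645132e-03,  4.47571365e-03, -4.06614603e-06]), 'ee_pos': array([0.19930746, 0.59176444, 0.23056046]), 'ee_rot': array([-8.17884981e-05,  1.61655816e-01,  9.86846862e-01, -8.13690991e-04]), 'wrist_force': array([-0.65389868,  0.49818967,  0.259377  ]), 'wrist_torque': array([-0.02195685,  0.01216231, -0.03387745]), 'grasp_force': 0.0, 'grip_width': 0.08517284564036642}
```

View pics/top.png

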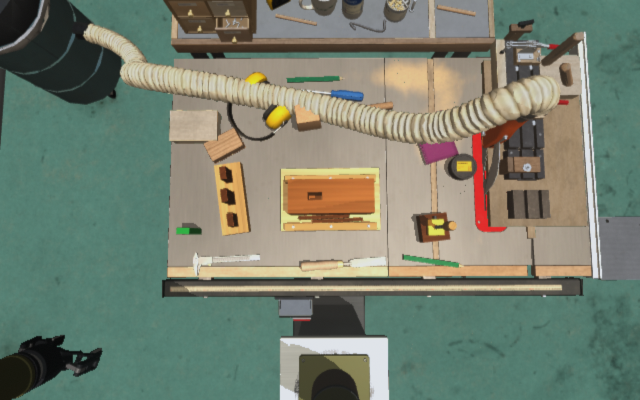

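View pics/scene.png

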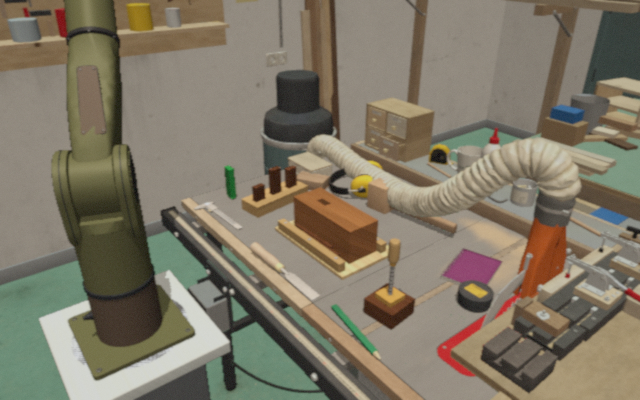

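The top view shows the mortise at (315,196), the rack tenons at (225,174), (228,196) and (231,219), and the gauge stand at (433,227). In the scene view the gauge handle is at (395,252), with the green look-alike at (230,182). Next I'll turn these into positions.

```bash
python3 - <<'E'
from h import *
np.set_printoptions(precision=4,suppress=True)
z=np.load("top.npz");X=z["X"]
for n,(u,v) in dict(mort=(315,196),leg=(345,196),ta=(225,172),tb=(228,195),tc=(231,217),rack=(236,208),gauge=(451,226),stand=(425,236),hose=(430,125),hose2=(300,100)).items():
    print(n,X[v,u])
def box(m,n):
    r=cv2.minAreaRect(X[m][:,:2].astype(np.float32)); print(n,m.sum(),r,np.median(X[m][:,2]))
I=lambda u0,u1,v0,v1:np.pad(np.ones((v1-v0,u1-u0),bool),((v0,400-v1),(u0,640-u1)))
zz=X[...,2]
box(I(270,390,160,240)&(zz>.098)&(zz<.116),"legtop")
box(I(205,260,155,245)&(zz>.026)&(zz<.045),"racktop")
for nm,(a,b) in dict(ta=(160,184),tb=(185,207),tc=(208,232)).items():
    m=I(210,245,a,b)&(zz>.055); h=np.percentile(zz[m],90); box(m&(zz>h-.006),nm)
box(I(410,445,205,250)&(zz>.034)&(zz<.046),"standtop")
m=I(410,470,200,250)&(zz>.13);box(m,"gaugehandle");print(zz[m].max())
m=I(410,470,200,250)&(zz>.05)&(zz<.09);box(m,"collar")
print(np.nanmax(np.where(I(180,480,160,260),zz,0)))
E
```

```text
mort [0.5679 0.0537 0.0266]
leg [ 0.5588 -0.0305  0.1074]
ta [0.6287 0.3043 0.0995]
tb [0.563  0.2927 0.1077]
tc [0.5037 0.2905 0.0783]
rack [0.5325 0.287  0.0338]
gauge [ 0.4727 -0.2912  0.1917]
stand [ 0.4478 -0.267   0.0401]
hose [ 0.7191 -0.2325  0.2371]
hose2 [0.8389 0.095  0.0899]
legtop 2874 ((0.5606597065925598, 0.008188188076019287), (0.09527842700481415, 0.23827607929706573), 0.532513439655304) 0.10718852603515273
racktop 1515 ((0.5796096324920654, 0.30539458990097046), (0.2472349852323532, 0.08860453963279724), 10.637809753417969) 0.03596731721988198
ta 90 ((0.5352960228919983, 0.18581633269786835), (0.3459123969078064, 0.03597920760512352), 54.04296875) 0.10011150929512609
tb 95 ((0.5003430843353271, 0.18057289719581604), (0.30653148889541626, 0.03665635362267494), 63.47751235961914) 0.11780897773575727
tc 85 ((0.4823680520057678, 0.1691957712173462), (0.2738766074180603, 0.03737378865480423), 83.50098419189453) 0.08230478831908268
standtop 388 ((0.47329074144363403, -0.2920806109905243), (0.0797153115272522, 0.0756751298904419), 6.786036014556885) 0.04014081367542925
gaugehandle 134 ((0.467560350894928, -0.13474375009536743), (0.02369873970746994, 0.3413456380367279), 2.4918601512908936) 0.1876485432671287
1.1307465707298658
collar 232 ((0.47838279604911804, -0.29465824365615845), (0.05436975508928299, 0.04685987904667854), 2.3548378944396973) 0.053544560641143275
1.1307465707298658
```

```bash
python3 - <<'E'
from h import *
np.set_printoptions(precision=4,suppress=True)
s=robot.sense(); p=eyes.camera_params("wrist"); R=cv2.Rodrigues(np.array(p["rvec"]))[0]
c=-R.T@np.array(p["tvec"]).ravel(); print("cam",c,"fwd",R[2],"right",R[0],"vfov",p["vfov"])
from scipy.spatial.transform import Rotation as Ro
q=s["ee_rot"]; T=Ro.from_quat(np.r_[q[1:],q[0]]); print("offset in tool",T.inv().apply(c-s["ee_pos"]), T.inv().apply(R[2]))
for nm,pos in dict(rack=(.55,.29,.32),mort=(.5607,.045,.32),stand=(.47,-.29,.32)).items():
    for q in ([0,1,0,0],[0,0,1,0],[0,.7071,.7071,0],[0,.7071,-.7071,0]):
        j=robot.inverse_kinematics(np.array(pos),np.array(q)); print(nm,q,j)
E
```

```text
cam [0.1353 0.6134 0.3722] fwd [ 0.2542 -0.0867 -0.9633] right [ 0.3191  0.9477 -0.0011] vfov 70.07686761316891
offset in tool [ 0.0675 -0.0002 -0.1417] [-0.2685  0.0005  0.9633]
rack [0, 1, 0, 0] [-0.876   0.6591  0.6062  1.4802 -0.3967  1.1266 -1.7673]
rack [0, 0, 1, 0] [-0.3774  0.6075 -0.3316  1.4513  0.2082  1.1175  0.8256]
rack [0, 0.7071, 0.7071, 0] [-0.6194  0.5959  0.1089  1.4656 -0.0691  1.0838 -0.4968]
rack [0, 0.7071, -0.7071, 0] [-0.1497  0.6862 -0.7897  1.4381  0.4989  1.224   2.1462]
mort [0, 1, 0, 0] [-0.5007  0.5596  0.5797  1.6605 -0.3469  1.026  -1.3797]
mort [0, 0, 1, 0] [ 0.0192  0.5133 -0.2966  1.6333  0.1692  1.0203  1.2406]
mort [0, 0.7071, 0.7071, 0] [-0.2355  0.5049  0.1202  1.6469 -0.0692  0.9939 -0.0924]
mort [0, 0.7071, -0.7071, 0] [ 0.2952  0.5939 -0.788   1.619   0.456   1.1218  2.5324]
stand [0, 1, 0, 0] [-0.091   0.6988  1.0681  1.6997 -0.6647  1.153  -0.406 ]
stand [0, 0, 1, 0] [ 0.501   0.4868 -0.0508  1.6708  0.0285  0.9847  2.0112]
stand [0, 0.7071, 0.7071, 0] [ 0.2502  0.5085  0.3588  1.6838 -0.2064  0.9867  0.6817]
stand [0, 0.7071, -0.7071, 0] [-0.1472  0.8215  1.3062  1.7019 -0.827   1.2882 -1.8023]
```

```bash
python3 - <<'E'
from h import *
np.set_printoptions(precision=4,suppress=True)
q=np.array([0,.70711,.70711,0])
ims=[]
for nm,pos in dict(rack=(.56,.28,.30),mort=(.56,.05,.30),stand=(.473,-.295,.32)).items():
    robot.move_pose(np.array(pos),q); robot.sleep(.2)
    im,d,p=cap("wrist"); np.savez("w_"+nm,im=im,d=d,X=cloud(d,p)); print(nm,robot.sense()["time_s"],robot.sense()["ee_pos"])
    ims.append(im)
a=cv2.resize(np.hstack(ims[:2]),(800,250)); b=cv2.resize(ims[2],(400,250))
c=cv2.resize(ims[1][100:300,200:520],(400,250)); save("w",np.vstack([a,np.hstack([b,c])]))
E
```

```text
rack 2.1083 [0.5595 0.2808 0.2998]
mort 3.275 [0.5601 0.0518 0.2998]
stand 4.8667 [ 0.4736 -0.294   0.3199]
```

View pics/w.png

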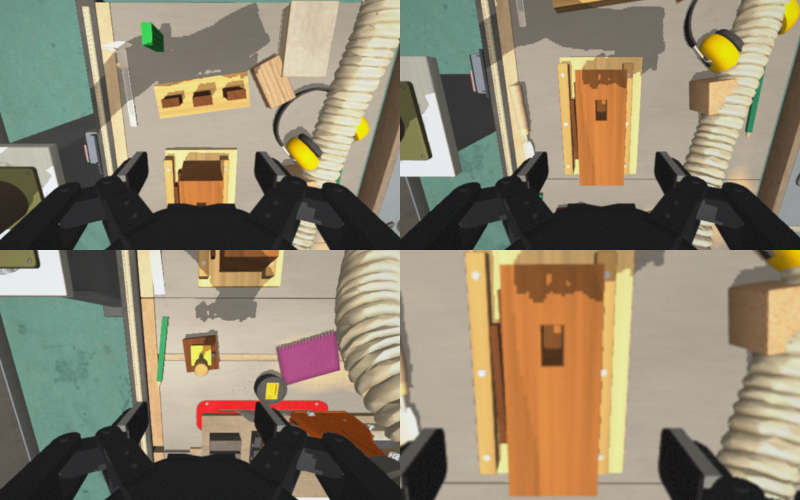

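The wrist views show three tenons at full-resolution pixels (275,160), (326,157) and (373,150), the mortise at about (321,176), and the gauge handle at about (321,186). I'll fit these from depth.

```bash
cat > fit.py <<'E'
from h import *
np.set_printoptions(precision=4,suppress=True)
def box(P,n):
    r=cv2.minAreaRect(P[:,:2].astype(np.float32)); print(n,len(P),np.array(r[0]),np.array(r[1]),r[2],np.median(P[:,2]),"mean",P[:,:2].mean(0))
def near(X,c,r,z0,z1):
    P=X[np.isfinite(X).all(-1)]; return P[(np.hypot(*(P[:,:2]-c).T)<r)&(P[:,2]>z0)&(P[:,2]<z1)]
E
python3 - <<'E'
from fit import *
for src in("w_rack","top"):
    X=np.load(src+".npz")["X"];print(src)
    box(near(X,(.566,.296),.115,.031,.041),"rack")
    for n,c,h in(("med",(.6287,.3),.1),("long",(.566,.296),.118),("short",(.5037,.2905),.082)): box(near(X,c,.032,h-.006,h+.006),n)
for src in("w_mort","top"):
    X=np.load(src+".npz")["X"];print(src)
    box(near(X,(.56,.01),.2,.1,.113),"leg")
    P=near(X,(.5607,.053),.022,0,.098); 
    if len(P): box(P,"mortise inside"); print(np.percentile(P[:,2],[0,5,25,50,75]))
for src in("w_stand","top"):
    X=np.load(src+".npz")["X"];print(src)
    box(near(X,(.473,-.292),.07,.036,.045),"stand")
    box(near(X,(.473,-.292),.06,.050,.060),"collar")
    box(near(X,(.473,-.292),.06,.15,.2),"handle")
    box(near(X,(.473,-.292),.06,.186,.2),"handletop")
# mortise mouth by dark colour / hole in wrist view at leg-top plane
E
```

```text
w_rack
rack 6225 [0.562 0.302] [0.2106 0.0782] 8.05530834197998 0.0349976779985915 mean [0.5612 0.3049]
med 472 [0.627  0.3113] [0.036  0.0181] 7.64479923248291 0.09901629069346388 mean [0.6268 0.3116]
long 509 [0.5618 0.3021] [0.0359 0.0182] 8.38728141784668 0.11697586786557804 mean [0.5618 0.3024]
short 414 [0.4966 0.2929] [0.0361 0.0182] 8.356114387512207 0.08081873048485874 mean [0.4969 0.2932]
top
rack 1380 [0.5625 0.3025] [0.2106 0.0796] 7.913982391357422 0.03609209401179071 mean [0.5579 0.2981]
med 90 [0.6273 0.3112] [0.0363 0.0189] 7.116491317749023 0.099795655038103 mean [0.627  0.3109]
long 95 [0.5617 0.3019] [0.0361 0.0193] 6.142441272735596 0.11770794753676672 mean [0.5615 0.3018]
short 87 [0.4968 0.2925] [0.036 0.018] 8.100353240966797 0.08212984521555348 mean [0.497  0.2926]
w_mort
leg 13812 [0.5606 0.008 ] [0.0951 0.2408] 0.45246171951293945 0.10599577633575367 mean [0.5605 0.0181]
mortise inside 521 [0.5602 0.0516] [0.0211 0.0357] 0.4204683005809784 0.027275902393660102 mean [0.5598 0.0437]
[0.0097 0.024  0.0255 0.0273 0.0628]
top
leg 2866 [0.6291 0.0089] [0.2321 0.23
[... 377 characters left out ...]
5015106201 0.0521743513920069 mean [ 0.4746 -0.2907]
handle 562 [ 0.4741 -0.2944] [0.0239 0.0224] 4.891480922698975 0.18819458479870738 mean [ 0.4739 -0.2921]
handletop 372 [ 0.4741 -0.2949] [0.0211 0.0209] 89.69627380371094 0.1887168368299301 mean [ 0.474  -0.2948]
top
stand 433 [ 0.4736 -0.2947] [0.0797 0.081 ] 6.786036014556885 0.040186289984163605 mean [ 0.4713 -0.2893]
collar 221 [ 0.4784 -0.2947] [0.0544 0.0469] 2.3548378944396973 0.053299480080618265 mean [ 0.4748 -0.2931]
handle 112 [ 0.4745 -0.2932] [0.0229 0.023 ] 36.744449615478516 0.18709185653904595 mean [ 0.4739 -0.2908]
handletop 61 [ 0.4736 -0.2938] [0.0213 0.0208] 50.842018127441406 0.18928323697900107 mean [ 0.4744 -0.2941]
```

```bash
python3 - <<'E'
from fit import *
A=np.array
def st(m):
    s=robot.sense(); print(m,round(s["time_s"],2),s["ee_pos"],s["wrist_force"],round(s["grip_width"],4),s["grasp_force"],flush=True); return s
robot.servo_line(A([.4739,-.2948,.26]));robot.servo_line(A([.4739,-.2948,.150])); st("at")
gripper_to(.015); s=st("grip"); g=s["ee_pos"].copy(); np.save("g",g)
h=g[2]-.012
robot.servo_line(g+[0,0,.05],vel=.12); s=st("lifted")
if s["grip_width"]<.02: raise SystemExit("missed")
z=.107+h+.02
robot.servo_line(A([g[0],g[1],z]),vel=.25)
robot.servo_line(A([.5602,.0531,z]),vel=.25); robot.sleep(.3); st("above")
im,d,p=cap("wrist"); save("above",im)
r=robot.servo_line(A([.5602,.0531,.107+h-.09]),vel=.05,stop_force=8); s=st(f"down {r}")
robot.sleep(.4); s=st("hold"); print("depth",.107-(s["ee_pos"][2]-h))
E
```

```text
at 6.3 [ 0.4746 -0.2953  0.151 ] [0.6336 0.5967 1.0153] 0.0855 0.0
grip 6.89 [ 0.4739 -0.295   0.1504] [-0.142   0.7502  5.1877] 0.0232 58.56501689180732
lifted 7.46 [ 0.4736 -0.2946  0.1999] [ 0.2491 -0.1484 -1.4483] 0.0234 58.947395626455545
above 9.75 [0.5602 0.0525 0.2655] [-0.2865  0.6975 -0.8179] 0.0233 58.98019764572382
down True 11.58 [0.5603 0.0531 0.165 ] [-0.5031 -0.3506  6.3218] 0.0235 59.820686895400286
hold 11.98 [0.5603 0.0531 0.165 ] [-2.6038  0.0066  6.1716] 0.023 59.79522630572319
depth 0.08043422427680975
```

The gauge reads a depth of about 80 mm, so the long tenon fits and will stand about 26 mm proud. Now I'll put the gauge back.

```bash
python3 - <<'E'
from fit import *
A=np.array
def st(m):
    s=robot.sense(); print(m,round(s["time_s"],2),s["ee_pos"],s["wrist_force"],round(s["grip_width"],4),s["grasp_force"],flush=True); return s
g=np.load("g.npy")
robot.servo_line(A([.5602,.0531,.27]),vel=.15)
robot.servo_line(A([g[0],g[1],.27]),vel=.25)
robot.servo_line(g+[0,0,.045],vel=.15); robot.sleep(.4); st("above hole")
r=robot.servo_line(g+[0,0,.0005],vel=.05,stop_force=10); s=st(f"in {r}")
if s["ee_pos"][2]<g[2]+.006:
    gripper_to(.085); robot.sleep(.3); st("released")
    robot.servo_line(g+[0,0,.12],vel=.2)
    robot.move_pose(A([.473,-.295,.32]),A([0,.70711,.70711,0])); robot.sleep(.2)
    im,d,p=cap("wrist"); X=cloud(d,p); save("back",im[50:330,180:500])
    box(near(X,(.473,-.292),.06,.186,.2),"handletop"); st("end")
E
```

```text
above hole 15.47 [ 0.4741 -0.2951  0.1959] [ 0.3122  0.6348 -1.6366] 0.0233 58.958134576678276
in False 16.52 [ 0.4741 -0.2951  0.1511] [ 0.0477 -0.2299 -0.6441] 0.0232 58.98448929190636
released 17.44 [ 0.4739 -0.295   0.1509] [-0.6377 -0.2697  0.2619] 0.0851 0.0
handletop 374 [ 0.4744 -0.2954] [0.0202 0.0218] 88.33070373535156 0.18877592359436168 mean [ 0.4745 -0.2951]
end 18.76 [ 0.4723 -0.2944  0.3184] [ 0.5586 -0.1384 -0.9435] 0.0854 0.0
```

View pics/back.png

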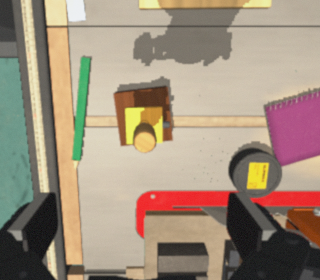

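The gauge is upright in its stand, handle at crop pixel (145,138), with the collar pushed up the rod. Next I'll move the long tenon.

```bash
python3 - <<'E'
from fit import *
A=np.array
def st(m):
    s=robot.sense(); print(m,round(s["time_s"],2),s["ee_pos"],s["ee_rot"],s["wrist_force"],round(s["grip_width"],4),s["grasp_force"],flush=True); return s
Q=lambda deg:A([0,np.cos(np.radians(deg/2)),np.sin(np.radians(deg/2)),0])
qr,qm=Q(188.2),Q(90.45); t=A([.5618,.3021]); m=A([.5602,.0531])
robot.move_pose(A([*t,.25]),qr)
robot.servo_line(A([*t,.16]),rot=qr); robot.sleep(.3); robot.servo_line(A([*t,.086]),rot=qr,vel=.08); robot.sleep(.2); st("at")
gripper_to(.010); s=st("grip")
if s["grip_width"]<.013: raise SystemExit("missed")
L=A([np.cos(np.radians(8.2)),np.sin(np.radians(8.2))]); off=float((t-s["ee_pos"][:2])@L); b=s["ee_pos"][2]-.012
print("off along tenon x",off,"tcp above bottom",b)
robot.servo_line(s["ee_pos"]+[0,0,.16],vel=.12); st("lifted")
# tool rotates by -97.75 deg: L -> -y of the leg
goal=m-off*A([np.cos(np.radians(8.2-97.75)),np.sin(np.radians(8.2-97.75))]); np.save("goal",A([*goal,b]))
robot.move_pose(A([*goal,.107+b+.03]),qm); robot.servo_line(A([*goal,.107+b+.015]),rot=qm,vel=.05); robot.sleep(.5); st("above")
im,d,p=cap("wrist"); save("abovem",im[60:360,160:480])
E
```

```text
at 23.26 [0.5621 0.3023 0.0865] [ 0.0004 -0.0714  0.9974  0.0002] [-0.1484  0.4586 -0.216 ] 0.0853 0.0
grip 23.88 [0.562  0.3022 0.0862] [ 0.0002 -0.0715  0.9974  0.0001] [0.2234 0.5605 1.251 ] 0.0173 58.7836092710495
off along tenon x -0.0001991460104561729 tcp above bottom 0.07416402516010848
lifted 25.37 [0.5616 0.3019 0.2453] [-0.0008 -0.0716  0.9974 -0.0004] [-1.0259 -0.1316 -0.3863] 0.017 58.59193682670593
above 27.31 [0.5603 0.0529 0.1963] [0.0001 0.7043 0.7099 0.0001] [-0.2845 -0.1743 -0.4954] 0.0174 58.44312787055969
```

View pics/abovem.png

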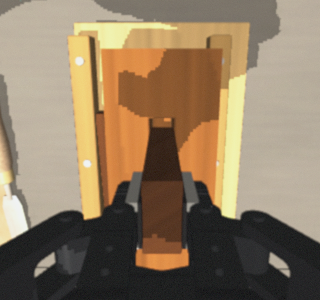

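The tenon, lower end at crop pixel (162,125), is aligned over the mortise mouth. I'll insert it now.

```bash
python3 - <<'E'
from fit import *
A=np.array
def st(m):
    s=robot.sense(); print(m,round(s["time_s"],2),s["ee_pos"],s["wrist_force"],round(s["grip_width"],4),s["grasp_force"],flush=True); return s
gx,gy,b=np.load("goal.npy"); zt=.112
for dx,dy in((0,0),(0,.0015),(0,-.0015),(.001,0),(-.001,0)):
    r=robot.servo_line(A([gx+dx,gy+dy,zt]),vel=.05,stop_force=10); s=st(f"{dx,dy} {r}")
    if s["ee_pos"][2]<.107+b-.02: break
    robot.servo_line(A([gx,gy,.107+b+.005]),vel=.05)
else: raise SystemExit("blocked")
if s["ee_pos"][2]<.135:
    gripper_to(.06); robot.sleep(.3); st("released")
    robot.servo_line(A([gx,gy,.25]),vel=.2)
    robot.move_pose(A([gx,gy-.02,.30]),A([0,.70711,.70711,0])); robot.sleep(.3)
    im,d,p=cap("wrist"); X=cloud(d,p); save("done",im[50:330,180:500])
    box(near(X,(gx,gy),.035,.115,.16),"tenon top"); st("end")
E
```

```text
(0, 0) False 29.19 [0.5604 0.0529 0.1123] [-0.2828 -0.6707  0.4972] 0.0174 58.44446361064911
released 29.98 [0.5602 0.0529 0.112 ] [-0.6219 -1.1168 -0.8348] 0.0602 0.0
tenon top 552 [0.5603 0.0532] [0.0166 0.036 ] 0.3192943334579468 0.1316079291718164 mean [0.5604 0.054 ]
end 31.5 [0.5597 0.0333 0.299 ] [ 0.1067 -0.1879 -0.2322] 0.0601 0.0
```

The tenon top is at about 0.132–0.133 m, which is 25–26 mm proud. That matches 106 − 80.4 mm, so it is bottomed, upright and released.

```bash
python3 - <<'E'
from fit import *
im,d,p=cap("top"); X=cloud(d,p)
for n,c,h in(("med",(.6287,.31),.1),("short",(.4968,.2925),.082)): box(near(X,c,.032,h-.006,h+.006),n)
box(near(X,(.474,-.294),.03,.186,.2),"handle")
print(robot.sign_off())
E
```

```text
med 90 [0.6269 0.3114] [0.0359 0.0187] 8.984780311584473 0.10017346670849668 mean [0.6266 0.311 ]
short 85 [0.4967 0.2925] [0.0362 0.0183] 7.3774027824401855 0.08206096944321066 mean [0.4966 0.2923]
handle 60 [ 0.4738 -0.2945] [0.0193 0.0218] 39.19609451293945 0.19033202953025524 mean [ 0.474  -0.2944]
the job is handed in; nothing more can be done
None
```

I handed the job in at about 32 s: the mortise measured about 80 mm deep, the gauge is back in its stand, and the long tenon is bottomed about 26 mm proud with the other two still in the rack; no verdict was returned.

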